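# Clear the shop scale and hold its zero lever

### The job

Zero the shop scale: with the wooden scraper block, wipe all four rock-sugar chips off the platter over its open edge into the crumb tray, without touching the chips with the fingers, then stand the scraper back down on the counter on its foot and let it go. Only then press the spring-loaded zero lever down with the fingers to halfway, where it is level with the long middle line and well clear of the bottom stop, and finish while still holding it there. Leave the jars and other goods on the counter where they are.

Things in the scene. Friction and masses are not known exactly. Their poses are not given: they have to be found in the camera images.
- scale: Grey counter scale, fixed, housing 200 x 230 mm, steel platter on top. Origin: on the counter (z = 0) under the housing's centre; x, y along its sides, z up. A sloped display is on its -x side (to x -140, up to z 60 mm), the crumb tray on its +y side, the zero lever on its -y side.
- platter (a point): Point on the platter's flat top, 80 mm above the scale's origin, axes as the scale. The platter spans x -96..96 and y -116..130 mm from here, with lips 6 mm high along its -x, +x and -y sides; its +y edge is open, over the crumb tray.
- tray (a point): Centre of the floor of the open aluminium crumb tray built on to the scale's +y side: at scale (0, 188, 5) mm. Inside it reaches 100 mm each way along scale x, and along scale y from the platter's open edge to 57 mm beyond this point; rim 55 mm above the counter.
- lever (a joint): Spring-loaded zero lever: hinge axis along scale x at scale (30, -130, 65) mm, sticks out to the scale's -y. Radians: 0 = up at rest (0.2 above level), 0.2 = halfway, level, in line with the long middle line of its guide plate, 0.4 = bottom stop. Grows as the outer end is pressed down. Springs back up. Pressing the pad takes about 2 N at first, 6 N halfway, 10 N at the stop.
- lever_pad (a point): Centre of the top of the black pad (44 mm along scale x, 40 mm along y, 10 mm thick) at the lever's outer end, 110 mm from the hinge axis, moving with it: at rest at scale (30, -237, 93) mm, halfway at (30, -240, 71). Keep clear of the guide plate, 4 mm thick at scale x = 6 mm, y -158..-193, top at z = 98 mm.
- scraper: Wooden scraper block standing on its rubber foot, loose, about 0.11 to 0.22 kg. Foot block 130 mm (its x) by 30 mm (its y) by 30 mm high; on it a grip ridge 80 mm (x) by 22 mm (y) from z = 30 to 82 mm, to be gripped across y. Origin: centre of its underside; z up.
- chip0: Loose chip of rock sugar, light brown, about 20 x 17 x 10 mm, 10 g, lying on the platter. Origin: centre of its underside.
- chip1: Loose chip of rock sugar, light brown, about 20 x 17 x 10 mm, 10 g, lying on the platter. Origin: centre of its underside.
- chip2: Loose chip of rock sugar, light brown, about 20 x 17 x 10 mm, 10 g, lying on the platter. Origin: centre of its underside.
- chip3: Loose chip of rock sugar, light brown, about 20 x 17 x 10 mm, 10 g, lying on the platter. Origin: centre of its underside.
- jar_tall: Bystander: jar with white lid, 72 mm diameter, 120 mm high. Origin: centre of its underside.
- jar_small: Bystander: jar with white lid, 56 mm diameter, 80 mm high. Origin: centre of its underside.
- tin: Bystander: tin, 90 mm diameter, 110 mm high. Origin: centre of its underside.
- carton: Bystander: upright carton 50 x 70 x 100 mm. Origin: centre of its underside.
- bowl: Bystander: steel bowl, 110 mm across, 50 mm high. Origin: centre of its underside.
- scoop: Bystander: spoon lying flat, 180 mm long.

How it is judged:
On the way, in this order (a step that is already met when the one before it is completed fails the run):
1. the scraper block is held on or just over the platter, with the lever up (z of scraper in the frame of scale between 0.07 and 0.1 m and x of scraper in the frame of scale between -0.1 and 0.1 m and y of scraper in the frame of scale between -0.12 and 0.13 m and contact force between the fingers and scraper above 1 N and value of joint lever below 0.06 rad), for 0.1 s.
2. all four chips lie in the crumb tray, with the scraper still held and the lever up (y of chip0 in the frame of scale between 0.12 and 0.25 m and x of chip0 in the frame of scale between -0.105 and 0.105 m and z of each of chip0, chip1, chip2, chip3 in the frame of scale below 0.05 m and y of chip1 in the frame of scale between 0.12 and 0.25 m and x of chip1 in the frame of scale between -0.105 and 0.105 m and y of chip2 in the frame of scale between 0.12 and 0.25 m and x of chip2 in the frame of scale between -0.105 and 0.105 m and y of chip3 in the frame of scale between 0.12 and 0.25 m and x of chip3 in the frame of scale between -0.105 and 0.105 m and contact force between the fingers and scraper above 1 N and value of joint lever below 0.06 rad), for 0.2 s.
3. the scraper stands on the counter, let go, with the lever still up (height (world z) of scraper below 0.008 m and angle between scraper's own z axis and vertical below 0.15 rad and contact force between the fingers and scraper below 0.2 N and value of joint lever below 0.06 rad), for 0.2 s.
At the end, for the whole second after the job is handed in: All four chips lie in the crumb tray, the scraper stands upright on the counter (underside within 8 mm of it, tilt under 0.15 rad) and is not touched, and the fingers hold the lever at rest between 0.13 and 0.27 rad (halfway is 0.2), pressing on it with more than 1.5 N (y of chip0 in the frame of scale between 0.12 and 0.25 m and x of chip0 in the frame of scale between -0.105 and 0.105 m and z of each of chip0, chip1, chip2, chip3 in the frame of scale below 0.05 m and y of chip1 in the frame of scale between 0.12 and 0.25 m and x of chip1 in the frame of scale between -0.105 and 0.105 m and y of chip2 in the frame of scale between 0.12 and 0.25 m and x of chip2 in the frame of scale between -0.105 and 0.105 m and y of chip3 in the frame of scale between 0.12 and 0.25 m and x of chip3 in the frame of scale between -0.105 and 0.105 m and height (world z) of scraper below 0.008 m and angle between scraper's own z axis and vertical below 0.15 rad and contact force between the fingers and scraper below 0.2 N and linear speed of scraper below 0.02 m/s and value of joint lever between 0.13 and 0.27 rad and velocity of joint lever between -0.1 and 0.1 rad/s and contact force between the fingers and lever above 1.5 N); the arm keeps its last pose, push and grip.
It fails at once if the fingers or arm touch a chip (contact force between any of the fingers, the arm and chip0 above 0.3 N or contact force between any of the fingers, the arm and chip1 above 0.3 N or contact force between any of the fingers, the arm and chip2 above 0.3 N or contact force between any of the fingers, the arm and chip3 above 0.3 N).
It fails at once if a bystander is moved by more than 30 mm or tipped (distance of any of jar_tall, jar_small, tin, carton, bowl, scoop from where it was at the start of the episode above 0.03 m or angle between any of jar_tall, jar_small, tin, carton, bowl's own z axis and vertical above 0.4 rad).
It also fails if it takes over 67 s, if anything falls off the work surface, if the arm or the gripper's body presses on something with over 40 N, if the wrist force passes 120 N, or if a joint passes its speed limit or range.

### The arm

A 6-joint arm with a two-finger parallel gripper is mounted at the origin on the work surface. World frame = base frame: x ahead of the robot, y to its left, z up, the work surface at z = 0. Lengths are in m, angles in rad, forces in N, time in s.
With the tool pointing down it reaches from about 0.275 to 0.75 m from the base axis. Payload 10.2 kg.
Tool frame: the origin (TCP) lies between the finger pads; the fingertips stand 25 mm ahead of it and the grasp point (between the pads) lies 6 mm ahead of it (arm.nose_length is the distance from the TCP to the fingertips, in m); x points along the fingers, z is the direction in which the jaws open and shut, and the axes are right-handed (so a half turn about x gives the same grasp; the last joint's range is limited). The gripper opens to 88 mm and grips with 3 to 60 N. Pads are 18 mm wide; open, the fingers measure 123 mm over their backs; the gripper's body (75 mm by 187 mm) begins 45 mm behind the grasp point.
Start: joints at [0.965, 0.313, 1.498, -0, 1.331, -0.223], TCP at [0.196, 0.487, 0.264] pointing down, gripper open.
Joint ranges: [-2.94, 2.94], [-0.97, 2.17], [0.19, 2.56], [-1.23, 4.37], [0.02, 3.11], [-2.88, 2.88]. Speed limits (rad/s): [2.39, 2.39, 3.01, 3.14, 3.14, 3.14].

### API

Orientations are given as a rotation vector (axis times angle).
In Python, from station import sensors, viewer, workorder, arm gives the robot as it stands.
- The arm moves only by the tool move_arm, never from a script. Its argument "motion" is a list of rows, each a list of 4 numbers: the shift along the tool's x, y, z in m, then the turn about the tool's x in degrees. In form: [[dx, dy, dz, twist], ...]. A call has 1 to 20 rows; each row is the pose to reach, as a shift and turn from the pose measured when the call began, along the tool's axes at that moment; what a row does not reach only later rows make up. A row lasts 1/8 s, in which the tool goes at most 62.5 mm and 10.7 degrees, less where a joint would pass 70% of its speed; a pose out of reach is approached as far as the arm can. A call with a gripper value outside its range is refused whole. "grip" is the closure, from 0 (fully open) to 1 (shut), set as the call begins (left out, the last holds). The fingers move at their own pace and stop on an object; "squeeze" is the grip in N (left out, the last holds). Time passes only in rows, so rows that repeat a pose let the fingers close. It gives the time, the measured TCP pose, the force and the opening at its end, in the units of the state.
- sensors.observe(): the state, without advancing time (a new reading comes with each control period).
- viewer.camera(name): name is "scene" or "top" or "wrist"; returns the picture (480x640x3 uint8, red, green, blue); there is no depth.
- viewer.camera_params(name): a dict with "camera_matrix" (3x3 intrinsics, pixels), "T" (4x4, takes a point from camera to world coordinates). Camera axes: x right, y up, looking along -z (the intrinsics and any distortion apply to the point x, -y, -z); pixel columns grow to the right and rows downward; lengths in m; the calibration is good to about 2 mm. A picture is of the moment at which its call begins: read the wrist's pose just before it. camera_params takes no time and is no camera call; for the wrist camera it gives the pose at the moment of the call.
- workorder.finish_job(): hands the job in, once; it reports no verdict.
The state is a dict: "clock": time; "q": joint angles; "dq": joint speeds; "joint_torque": joint torques, N m; "position": TCP position; "orientation": TCP orientation; "wrist_force": force on the tool from outside, world axes, zero at the start; "moment": the same for the moment, N m; "opening": finger opening in m.
Only numpy, scipy, OpenCV 4.12 (cv2) and the standard library are available. Lean on these libraries where they do the work, as an engineer would, in place of code of your own. Each camera call takes 0.05 s, during which the arm holds its last target. There are 200 camera calls.

## Working session

There is one attempt and no reset: what is moved stays moved. The work goes in short steps, Python scripts to look and compute and a tool call to move; the robot and the scene stay as the last step left them, time stands still between calls to the robot, and variables do not carry over. Pictures are saved under pics/ and viewed, about 8 in all and at most 12, crops included, and the job is handed in when it is done.

Besides the shell and the picture viewer there is one more tool, called as a command line: name --pt "numbers of a row" for each row, then --argument value for the rest. move_arm: Moves the arm, as the interface text tells. Its arguments: {"type":"object","properties":{"motion":{"type":"array","items":{"type":"array","items":{"type":"number"}}},"grip":{"type":"number"},"squeeze":{"type":"number"}},"required":["motion"]}

```bash
mkdir -p pics
cat > h.py <<'E'
import numpy as np, cv2
from station import sensors, viewer, workorder, arm
from scipy.spatial.transform import Rotation as R
def snap(c,f,crop=None,s=1):
    P=viewer.camera_params(c); im=viewer.camera(c)[:,:,::-1]
    np.savez('pics/'+f+'.npz',K=P['camera_matrix'],T=P['T']); cv2.imwrite('pics/'+f+'_full.png',im)
    return im
def crop(f,x0,y0,x1,y1,s):
    im=cv2.imread('pics/'+f+'_full.png')[y0:y1,x0:x1]
    cv2.imwrite('pics/'+f+'_crop.png',cv2.resize(im,None,fx=s,fy=s,interpolation=cv2.INTER_CUBIC))
def ray(f,u,v):
    d=np.load('pics/'+f+'.npz');K,T=d['K'],d['T']
    c=np.linalg.inv(K)@[u,v,1]; r=T[:3,:3]@[c[0],-c[1],-c[2]]
    return T[:3,3],r/np.linalg.norm(r)
def onz(f,u,v,z):
    o,r=ray(f,u,v); return o+r*(z-o[2])/r[2]
def tri(a,b):
    (o1,r1),(o2,r2)=ray(*a),ray(*b)
    t=np.linalg.lstsq(np.c_[r1,-r2],o2-o1,rcond=None)[0]
    p,q=o1+t[0]*r1,o2+t[1]*r2; return (p+q)/2,np.linalg.norm(p-q)
def proj(f,p):
    d=np.load('pics/'+f+'.npz');K,T=d['K'],d['T']
    c=T[:3,:3].T@(np.array(p)-T[:3,3]); x=K@[c[0],-c[1],-c[2]]; return x[:2]/x[2]
E
python3 - <<'E'
from h import *
a=snap('scene','s0'); b=snap('top','t0')
print(sensors.observe()); 
for f in('s0','t0'): d=np.load(f'pics/{f}.npz'); print(d['K'],d['T'])
E
```

```text
{'clock': 0.1, 'q': array([ 9.64586381e-01,  3.13361266e-01,  1.49834438e+00,  1.43634142e-05,
        1.33097377e+00, -2.23414077e-01]), 'dq': array([ 2.77363931e-03, -1.60231984e-03, -2.22520886e-03, -1.60544179e-04,
       -1.33292310e-03,  1.66900621e-06]), 'joint_torque': array([ 2.49963305e-03, -4.02817440e+01, -2.52644366e+01,  6.95066666e-02,
        3.42331943e-02, -6.59362399e-05]), 'position': array([0.19600395, 0.48684236, 0.26324135]), 'orientation': array([-0.92321552,  1.36736772,  0.92258795]), 'wrist_force': array([ 0.00277315,  0.17587804, -0.54030965]), 'moment': array([-0.02836335,  0.01358506,  0.0227614 ]), 'opening': 0.08837554108901191}
[[512.51275105   0.         320.09926361]
 [  0.         512.51275105 241.99674988]
 [  0.           0.           1.        ]] [[ 0.41965786 -0.73919551  0.52676112  1.21028546]
 [ 0.90753726  0.35208149 -0.22894266 -0.28264149]
 [-0.01622946  0.57413293  0.81860123  1.10654845]
 [ 0.          0.          0.          1.        ]]
[[527.85248558   0.         315.66734568]
 [  0.         527.85248558 236.5678963 ]
 [  0.           0.           1.        ]] [[ 2.18602458e-02  9.85587890e-01 -1.67745764e-01  3.11618731e-01]
 [-9.99751205e-01  2.22942229e-02  7.04095028e-04  1.37119624e-02]
 [ 4.43370899e-03  1.67688638e-01  9.85830037e-01  1.44038878e+00]
 [ 0.00000000e+00  0.00000000e+00  0.00000000e+00  1.00000000e+00]]
```

View pics/t0_full.png

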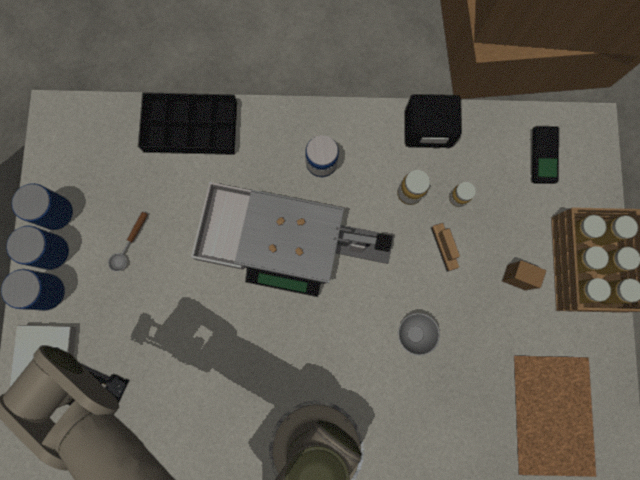

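View pics/s0_full.png

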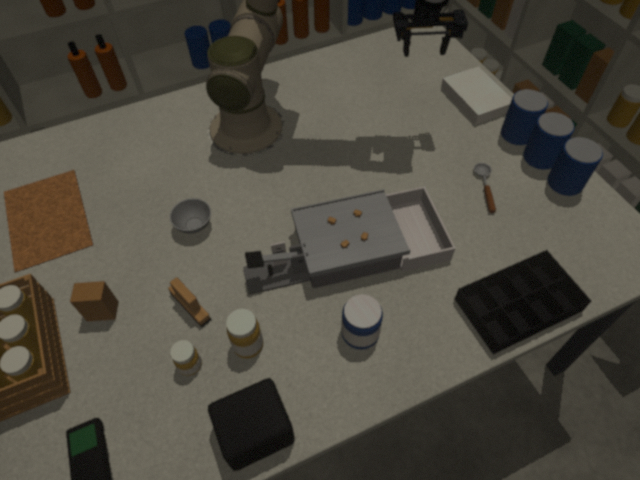

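The top view shows the scale around (290,237), with the tray to its left and the lever pad at (384,241). The scraper is at (446,247) and the chips are at about (280,221), (300,222), (272,248) and (299,251). Next I'll enlarge both views.

Run:
```python
from h import *
crop('t0',190,160,490,310,2.66); crop('s0',150,170,470,370,2.5)
```

```text
(no output)
```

View pics/t0_crop.png

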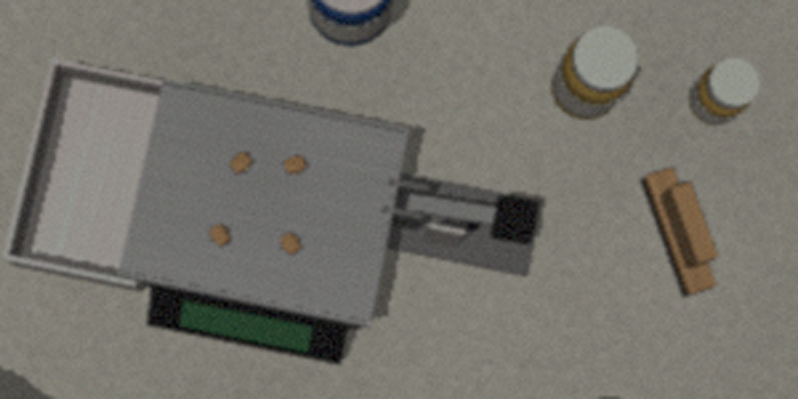

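View pics/s0_crop.png

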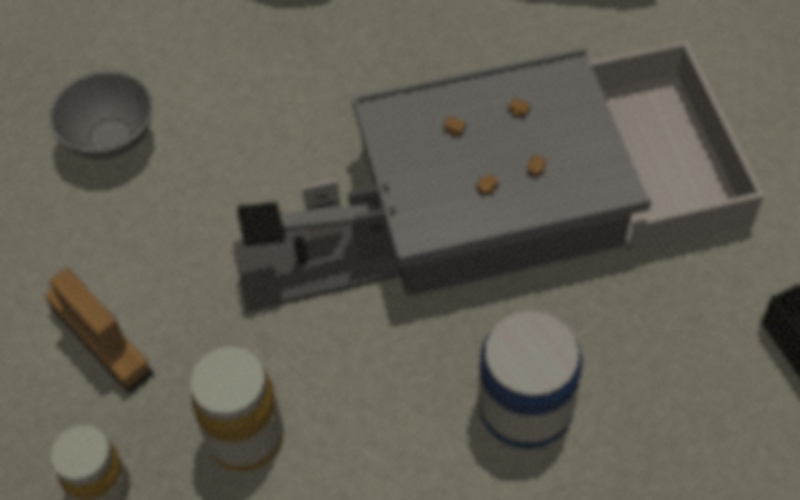

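```bash
cat > m.py <<'E'
from h import *
np.set_printoptions(precision=4,suppress=True)
t=lambda u,v:('t0',190+u/2.66,160+v/2.66)
s=lambda u,v:('s0',150+u/2.5,170+v/2.5)
prs={'+x+y':((161,82),(648,206),(96,130,86)),'-x+y':((121,272),(584,53),(-96,130,86)),'+x-y':((421,128),(402,253),(96,-116,86)),'-x-y':((375,326),(357,102),(-96,-116,86)),
'tray+':((58,63),(757,198),None),'tray-':((10,260),(685,48),None),
'padA':((545,197),(285,240),None),'padB':((497,194),(278,207),None),'pad far-':((491,238),(240,207),None),
'c0':((242,162),(536,165),None),'c1':((294,164),(487,184),None),'c2':((220,235),(518,107),None),'c3':((291,243),(455,126),None),
'r1':((668,186),(104,333),None),'r2':((690,182),(118,320),None),'r3':((716,260),(67,271),None),'r4':((692,266),(50,283),None)}
W={}
for k,(a,b,_) in prs.items():
    W[k],e=tri(t(*a),s(*b)); print(k,W[k],round(e,4))
ks=[k for k in prs if prs[k][2]]
A=np.array([prs[k][2][:2] for k in ks])/1e3;B=np.array([W[k][:2] for k in ks])
a,b=A-A.mean(0),B-B.mean(0); th=np.arctan2((a[:,0]*b[:,1]-a[:,1]*b[:,0]).sum(),(a*b).sum())
Rm=np.array([[np.cos(th),-np.sin(th)],[np.sin(th),np.cos(th)]]);o=B.mean(0)-Rm@A.mean(0)
print('scale',o,np.degrees(th),'res',B-(A@Rm.T+o))
for k in W: print(k,(Rm.T@(W[k][:2]-o)*1e3).round(1),(W[k][2]*1e3).round(1))
r=[onz(*t(*prs[k][0]),.082) for k in('r1','r2','r3','r4')]
print(np.array(r), 'ctr',np.mean(r,0),'dir',np.degrees(np.arctan2(*((r[0]+r[1]-r[2]-r[3])[[1,0]]))))
r=[onz(*s(*prs[k][1]),.082) for k in('r1','r2','r3','r4')]
print(np.array(r), 'ctr',np.mean(r,0),'dir',np.degrees(np.arctan2(*((r[0]+r[1]-r[2]-r[3])[[1,0]]))))
st=sensors.observe();print(R.from_rotvec(st['orientation']).as_matrix())
print(viewer.camera_params('wrist'))
E
python3 m.py
```

```text
+x+y [0.6646 0.1893 0.0706] 0.0
-x+y [0.472  0.2214 0.0786] 0.0048
+x-y [ 0.6213 -0.0622  0.0934] 0.0183
-x-y [ 0.4263 -0.0231  0.0765] 0.0134
tray+ [0.6895 0.3007 0.0464] 0.0044
tray- [0.4867 0.3402 0.042 ] 0.008
padA [ 0.5585 -0.1693  0.0987] 0.0469
padB [ 0.548  -0.1429  0.1248] 0.002
pad far- [ 0.5083 -0.1562  0.0827] 0.031
c0 [0.5827 0.1065 0.0849] 0.0045
c1 [0.5817 0.0545 0.0835] 0.0026
c2 [0.5096 0.1251 0.083 ] 0.0031
c3 [0.5036 0.0563 0.0828] 0.0046
r1 [ 0.5702 -0.3253  0.0638] 0.0111
r2 [ 0.5731 -0.3243  0.0904] 0.0214
r3 [ 0.4975 -0.3514  0.0821] 0.0189
r4 [ 0.491  -0.3537  0.0538] 0.018
scale [0.5448 0.0745] -10.267308106446174 res [[ 0.0022  0.0041]
 [-0.0015  0.0019]
 [ 0.0027 -0.0054]
 [-0.0034 -0.0006]]
+x+y [ 97.4 134.4] 70.6
-x+y [-97.8 131.6] 78.6
+x-y [  99.6 -120.9] 93.4
-x-y [ -99.2 -117.1] 76.5
tray+ [102.1 248.4] 46.4
tray- [-104.6  251.1] 42.0
padA [  56.9 -237.4] 98.7
padB [  41.9 -213.3] 124.8
pad far- [   5.2 -233.5] 82.7
c0 [31.5 38.3] 84.9
c1 [ 39.9 -13.1] 83.5
c2 [-43.6  43.5] 83.0
c3 [-37.3 -25.3] 82.8
r1 [  96.2 -388.9] 63.8
r2 [  99.  -387.3] 90.4
r3 [  29.3 -427.5] 82.1
r4 [  23.4 -430.9] 53.8
[[ 0.5678 -0.3154  0.082 ]
 [ 0.5723 -0.3371  0.082 ]
 [ 0.4954 -0.3609  0.082 ]
 [ 0.489  -0.3373  0.082 ]] ctr [ 0.5312 -0.3377  0.082 ] dir 16.386006602503596
[[ 0.5795 -0.3298  0.082 ]
 [ 0.572  -0.3143  0.082 ]
 [ 0.5012 -0.3423  0.082 ]
 [ 0.5071 -0.3603  0.082 ]] ctr [ 0.54   -0.3367  0.082 ] dir 22.214488053487194
[[-0.0006 -0.9276  0.3735]
 [-0.0009  0.3735  0.9276]
 [-1.      0.0003 -0.0011]]
{'camera_matrix': array([[399.521 ,   0.    , 321.5312],
       [  0.    , 399.521 , 235.1249],
       [  0.    ,   0.    ,   1.    ]]), 'T': array([[ 0.3717, -0.8895, -0.2659,  0.1273],
       [ 0.9284,  0.3559,  0.1072,  0.5154],
       [-0.0007, -0.2867,  0.958 ,  0.3843],
       [ 0.    ,  0.    ,  0.    ,  1.    ]])}
```

```bash
cat >> h.py <<'E'
np.set_printoptions(precision=4,suppress=True)
TH=np.radians(-10.27); O=np.array([.5448,.0745,0]); RS=R.from_euler('z',TH)
def sc(x,y,z): return O+RS.apply(np.array([x,y,z])/1e3)
def go(p,yaw=None):
    s=sensors.observe(); M=R.from_rotvec(s['orientation']).as_matrix(); y0=np.degrees(np.arctan2(M[1,2],M[0,2]))
    d=M.T@(np.array(p)-s['position']); tw=0 if yaw is None else (y0-yaw+180)%360-180
    print('clock',s['clock'],'pos',s['position'],'yaw',y0,'F',s['wrist_force'],'op',s['opening']); print('MOVE',d.round(4),'twist',round(tw,1))
E
python3 - <<'E'
from h import *
t=lambda u,v:('t0',190+u/2.66,160+v/2.66)
s=lambda u,v:('s0',150+u/2.5,170+v/2.5)
for a,b in [((668,186),(118,320)),((690,182),(104,333)),((716,260),(50,283)),((692,266),(67,271))]: print(tri(t(*a),s(*b)))
go([.534,-.337,.25],-71)
E
```

```text
(array([ 0.5689, -0.3154,  0.0775]), np.float64(0.001990914284858254))
(array([ 0.5744, -0.3342,  0.0763]), np.float64(0.008720772702694194))
(array([ 0.4975, -0.3628,  0.069 ]), np.float64(0.003302811684917698))
(array([ 0.4908, -0.3423,  0.0664]), np.float64(0.0019211000052227895))
clock 0.1 pos [0.196  0.4868 0.2632] yaw 68.06722407567008 F [ 0.0028  0.1759 -0.5403] op 0.08837554108901191
MOVE [ 0.0138 -0.6213 -0.638 ] twist 139.1
```

move_arm --pt "0.014 -0.621 -0.638 139" --pt "0.014 -0.621 -0.638 139" --pt "0.014 -0.621 -0.638 139" --pt "0.014 -0.621 -0.638 139" --pt "0.014 -0.621 -0.638 139" --pt "0.014 -0.621 -0.638 139" --pt "0.014 -0.621 -0.638 139" --pt "0.014 -0.621 -0.638 139" --pt "0.014 -0.621 -0.638 139" --pt "0.014 -0.621 -0.638 139" --pt "0.014 -0.621 -0.638 139" --pt "0.014 -0.621 -0.638 139" --pt "0.014 -0.621 -0.638 139" --pt "0.014 -0.621 -0.638 139" --pt "0.014 -0.621 -0.638 139" --pt "0.014 -0.621 -0.638 139" --pt "0.014 -0.621 -0.638 139" --pt "0.014 -0.621 -0.638 139" --pt "0.014 -0.621 -0.638 139" --grip 0

```text
clock: 2.48
position: [0.5338, -0.3364, 0.2502]
orientation: [0.959, 1.348, -0.961]
wrist_force: [0.6, -0.1, -0.8]
opening: 0.0884
```

Run:
```python
from h import *
go([.533,-.338,.25],-71)
snap('wrist','w1')
for z in(.03,.082): print(proj('w1',[.533,-.338,z]))
```

```text
clock 2.475 pos [ 0.5338 -0.3364  0.2502] yaw -70.89411418269614 F [ 0.5648 -0.0723 -0.7642] op 0.08839679352525118
MOVE [ 0.0002 -0.0013  0.0013] twist 0.1
[323.5353 205.7955]
[323.9398 220.8445]
```

View pics/w1_full.png

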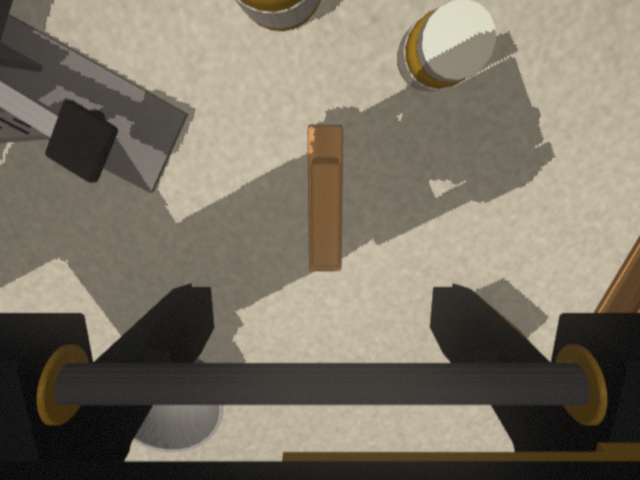

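Run:
```python
from h import *
a,b=onz('w1',325.5,158,.082),onz('w1',325,269,.082); print(a,b,np.linalg.norm(a-b)); c=(a+b)/2
f=onz('w1',325.5,126,.03); print('foot far',f,np.linalg.norm(f[:2]-c[:2]))
print(tri(('t0',190+691/2.66,160+223/2.66),('w1',325.2,213.5)))
c[2]=.064; go(c)
```

```text
[ 0.5771 -0.3237  0.082 ] [ 0.4969 -0.3515  0.082 ] 0.08491446519602949
foot far [ 0.5969 -0.3173  0.03  ] 0.06326124525259953
(array([ 0.5345, -0.3398,  0.0666]), np.float64(0.0030449267342143056))
clock 2.525 pos [ 0.5337 -0.3365  0.2501] yaw -70.90519980856057 F [ 0.1574  0.8918 -0.5249] op 0.08801076338264077
MOVE [0.1861 0.0028 0.0019] twist 0
```

move_arm --pt "0.06 0.002 0.002 0" --pt "0.12 0.002 0.002 0" --pt "0.16 0.002 0.002 0" --pt "0.18 0.002 0.002 0" --pt "0.186 0.002 0.002 0" --pt "0.186 0.002 0.002 0" --pt "0.186 0.002 0.002 0"

```text
clock: 3.4
position: [0.5366, -0.3383, 0.0653]
orientation: [0.959, 1.346, -0.961]
wrist_force: [0.3, 0.2, -0.4]
opening: 0.0883
```

move_arm --pt "0 0 0 0" --pt "0 0 0 0" --pt "0 0 0 0" --pt "0 0 0 0" --pt "0 0 0 0" --pt "0 0 0 0" --pt "0 0 0 0" --pt "0 0 0 0" --grip 1 --squeeze 30

```text
clock: 4.4
position: [0.5367, -0.3383, 0.0654]
orientation: [0.959, 1.346, -0.961]
wrist_force: [-0.6, -0.1, -1.2]
opening: 0.0218
```

move_arm --pt "-0.04 0 0 0" --pt "-0.09 0 0 0" --pt "-0.14 0 0 0" --pt "-0.186 0 0 0" --pt "-0.186 0 0 0" --pt "-0.186 0 0 0"

```text
clock: 5.15
position: [0.5361, -0.3375, 0.2498]
orientation: [0.959, 1.349, -0.961]
wrist_force: [-0.8, 0.1, -2.6]
opening: 0.0215
```

Run:
```python
from h import *
go(sc(0,-78,80+150),-100.27); go(sc(0,-78,80+70),-100.27); print(sensors.observe()['q'])
```

```text
clock 5.15 pos [ 0.5361 -0.3375  0.2498] yaw -70.90305616996307 F [-0.8032  0.1162 -2.5722] op 0.021513771617160567
MOVE [ 0.0195  0.1048 -0.3185] twist 29.4
clock 5.15 pos [ 0.5361 -0.3375  0.2498] yaw -70.90305616996307 F [-0.8032  0.1162 -2.5722] op 0.021513771617160567
MOVE [ 0.0995  0.1049 -0.3186] twist 29.4
[-0.7461  0.5671  1.156  -0.0012  1.4184  0.4915]
```

move_arm --pt "0.0 0.02 -0.06 5" --pt "0.0 0.04 -0.12 10" --pt "0.0 0.06 -0.18 17" --pt "0.0 0.08 -0.24 24" --pt "0.0 0.105 -0.3 29.4" --pt "0.01 0.105 -0.3185 29.4" --pt "0.03 0.105 -0.3185 29.4" --pt "0.03 0.105 -0.3185 29.4" --pt "0.03 0.105 -0.3185 29.4"

```text
clock: 6.28
position: [0.5311, -0.0025, 0.2194]
orientation: [1.34, 1.119, -1.342]
wrist_force: [0.1, 0.0, -1.4]
opening: 0.0218
```

Run:
```python
from h import *
go(sc(0,-78,80+70),-100.27)
snap('wrist','w2')
```

```text
clock 6.275 pos [ 0.5311 -0.0025  0.2194] yaw -100.33401080919829 F [ 0.103   0.0089 -1.3563] op 0.021816134460197336
MOVE [ 0.0694 -0.0002 -0.0003] twist -0.1
```

View pics/w2_full.png

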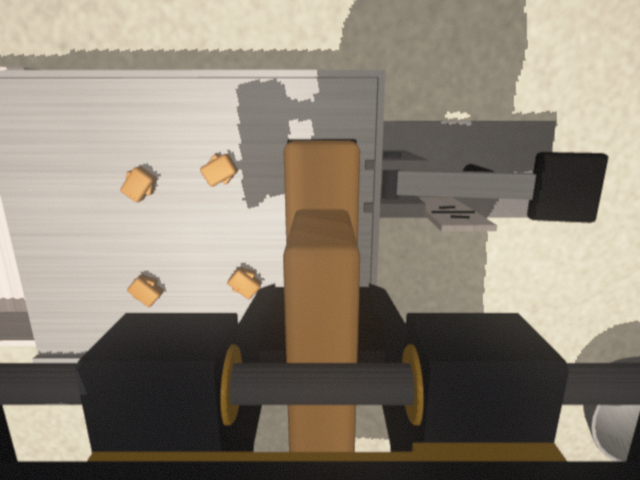

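Run:
```python
from h import *
def S(u,v,z): print((RS.inv().apply(onz('w2',u,v,z)-O)*1e3).round(1))
S(383,71,.086);S(378,285,.086);S(0,72,.086)
for c in((137,184),(218,168),(144,289),(244,281)): S(*c,.087)
print('pad');S(568,187,.093);S(539,152,.094);S(606,154,.094);S(597,222,.094);S(529,219,.094)
for z in(0,40): print(proj('w2',[.5308+.0,.002,0.15+z/1e3]))
```

```text
[  99.2 -113.9   86. ]
[ -38.2 -116.7   86. ]
[ 98.4 112.7  86. ]
[32. 40. 87.]
[ 42.2 -12.4  87. ]
[-40.8  44.8  87. ]
[-34.8 -24.5  87. ]
pad
[  31.3 -231.4   93. ]
[  52.8 -209.4   94. ]
[  51.7 -250.3   94. ]
[   9.  -253.3   94. ]
[  10.9 -209.6   94. ]
[314.118  268.5259]
[312.4628 304.0018]
```

move_arm --pt "0.03 0 0 0" --pt "0.055 0 0 0" --pt "0.066 0 0 0" --pt "0.07 0 0 0" --pt "0.072 0 0 0" --pt "0.072 0 0 0" --pt "0.072 0 0 0"

```text
clock: 7.2
position: [0.5314, -0.0027, 0.1482]
orientation: [1.34, 1.117, -1.341]
wrist_force: [-0.1, -0.2, -2.1]
opening: 0.0218
```

move_arm --pt "0.001 0 0 0" --pt "0.002 0 0 0" --pt "0.002 0 0 0" --pt "0.002 0 0 0"

```text
clock: 7.7
position: [0.5314, -0.0027, 0.1462]
orientation: [1.34, 1.117, -1.341]
wrist_force: [-0.5, -0.5, -1.5]
opening: 0.0217
```

move_arm --pt "0 0 -0.008 0" --pt "0 0 -0.018 0" --pt "0 0 -0.028 0" --pt "0 0 -0.038 0" --pt "0 0 -0.048 0" --pt "0 0 -0.058 0" --pt "0 0 -0.068 0" --pt "0 0 -0.078 0" --pt "0 0 -0.088 0" --pt "0 0 -0.098 0" --pt "0 0 -0.108 0" --pt "0 0 -0.118 0" --pt "0 0 -0.128 0" --pt "0 0 -0.138 0" --pt "0 0 -0.148 0" --pt "0 0 -0.148 0"

```text
clock: 9.7
position: [0.5579, 0.1436, 0.1459]
orientation: [1.34, 1.118, -1.34]
wrist_force: [0.7, -0.5, -2.0]
opening: 0.0217
```

Run:
```python
from h import *
go(sc(0,138,145),-100.27)
snap('wrist','w3')
```

```text
clock 9.7 pos [0.5579 0.1436 0.1459] yaw -100.28494151101226 F [ 0.7468 -0.4832 -1.9868] op 0.021725915648247104
MOVE [ 0.0009 -0.0006 -0.0676] twist -0.0
```

View pics/w3_full.png

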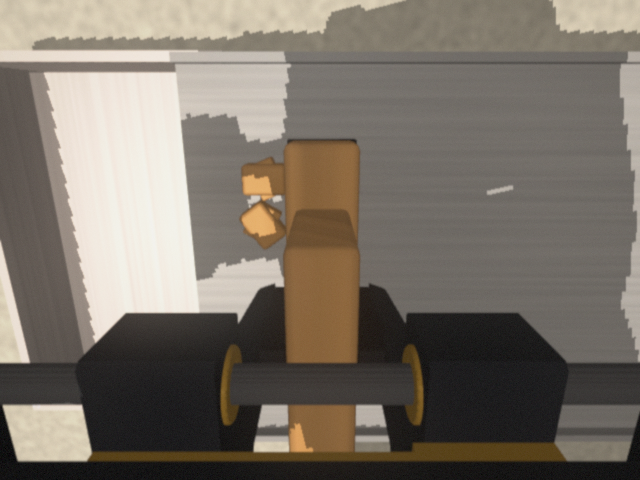

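move_arm --pt "0 0 -0.008 0" --pt "0 0 -0.018 0" --pt "0 0 -0.028 0" --pt "0 0 -0.038 0" --pt "0 0 -0.046 0" --pt "0 0 -0.053 0" --pt "0 0 -0.06 0" --pt "0 0 -0.067 0" --pt "0 0 -0.074 0" --pt "0 0 -0.076 0" --pt "0 0 -0.076 0" --pt "0 0 -0.076 0"

```text
clock: 11.25
position: [0.5715, 0.2178, 0.1459]
orientation: [1.34, 1.118, -1.341]
wrist_force: [-0.4, -0.6, -1.3]
opening: 0.0217
```

move_arm --pt "-0.03 0 0.02 0" --pt "-0.07 0 0.07 0" --pt "-0.1 0 0.12 0" --pt "-0.1 0 0.15 0" --pt "-0.1 0 0.15 0" --pt "-0.1 0 0.15 0"

```text
clock: 12.0
position: [0.5446, 0.0708, 0.2458]
orientation: [1.34, 1.118, -1.341]
wrist_force: [1.1, -0.1, -1.0]
opening: 0.0218
```

Run:
```python
from h import *
go([.536,-.338,.25],-70.9)
im=np.vstack([snap('wrist','w4')[:330],cv2.resize(snap('top','t4')[170:290,180:360],(640,427))[:270]])
cv2.imwrite('pics/c4.png',im)
```

```text
clock 12.0 pos [0.5446 0.0708 0.2458] yaw -100.31381696444477 F [ 1.0931 -0.0548 -0.9551] op 0.02180069163025705
MOVE [-0.0039  0.0647  0.4037] twist -29.4
```

View pics/c4.png

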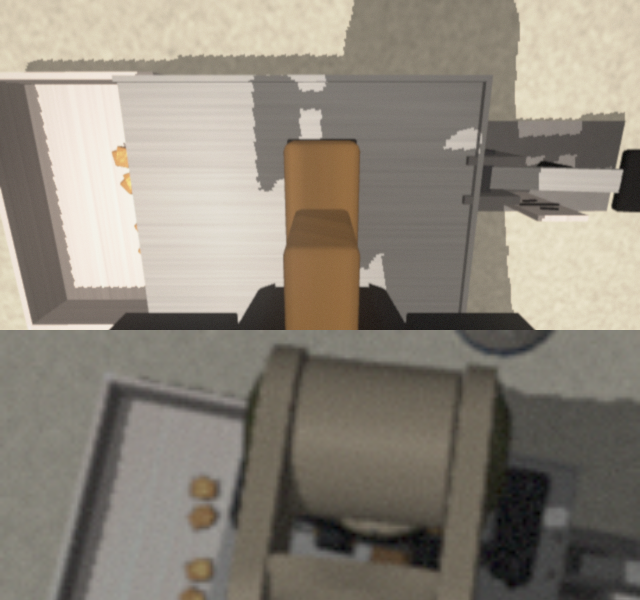

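All four chips are in the tray: the top view shows them at (203,488), (202,517), (199,568) and (192,595), and the wrist view shows a clean platter. Next I'll put the scraper back where it stood.

move_arm --pt "0 0.01 0.06 -5" --pt "0 0.02 0.12 -10" --pt "0 0.03 0.18 -15" --pt "0 0.04 0.24 -20" --pt "0 0.05 0.3 -25" --pt "0 0.06 0.36 -29.4" --pt "0 0.065 0.4037 -29.4" --pt "0 0.065 0.4037 -29.4" --pt "0 0.065 0.4037 -29.4" --pt "0 0.065 0.4037 -29.4"

```text
clock: 13.35
position: [0.5373, -0.3362, 0.2462]
orientation: [0.957, 1.35, -0.959]
wrist_force: [0.1, 0.5, -1.7]
opening: 0.0218
```

Run:
```python
from h import *
go([.5367,-.3383,.066],-70.9)
```

```text
clock 13.35 pos [ 0.5373 -0.3362  0.2462] yaw -70.74790988052916 F [ 0.0534  0.4912 -1.6537] op 0.021838844941773745
MOVE [ 0.1802 -0.0011  0.0017] twist 0.2
```

move_arm --pt "0.05 0 0 0" --pt "0.11 0 0 0" --pt "0.15 0 0 0" --pt "0.17 0 0 0" --pt "0.176 0 0 0" --pt "0.179 0 0 0" --pt "0.18 0 0 0" --pt "0.18 0 0 0" --pt "0.18 0 0 0"

```text
clock: 14.48
position: [0.5373, -0.3364, 0.0667]
orientation: [0.957, 1.349, -0.959]
wrist_force: [-0.2, -0.1, -2.2]
opening: 0.0218
```

move_arm --pt "0.0005 0 0 0" --pt "0.001 0 0 0" --pt "0.001 0 0 0"

```text
clock: 14.85
position: [0.5373, -0.3364, 0.0656]
orientation: [0.957, 1.349, -0.959]
wrist_force: [-0.0, -0.5, -1.7]
opening: 0.0216
```

Now release it and raise the arm.

move_arm --pt "0 0 0 0" --pt "0 0 0 0" --pt "0 0 0 0" --pt "0 0 0 0" --pt "0 0 0 0" --pt "0 0 0 0" --pt "0 0 0 0" --pt "0 0 0 0" --grip 0

```text
clock: 15.85
position: [0.5373, -0.3364, 0.0656]
orientation: [0.957, 1.349, -0.959]
wrist_force: [-0.3, -0.7, -0.1]
opening: 0.0881
```

move_arm --pt "-0.03 0 0 0" --pt "-0.08 0 0 0" --pt "-0.13 0 0 0" --pt "-0.18 0 0 0" --pt "-0.18 0 0 0" --pt "-0.18 0 0 0"

```text
clock: 16.6
position: [0.537, -0.336, 0.2445]
orientation: [0.958, 1.351, -0.959]
wrist_force: [0.3, 0.3, -0.5]
opening: 0.088
```

Run:
```python
from h import *
snap('wrist','w5')
go(sc(30,-235,170),-90)
```

```text
clock 16.65 pos [ 0.5369 -0.3359  0.2439] yaw -70.75111846774257 F [-0.769  -0.9952 -0.4471] op 0.08811493174109804
MOVE [ 0.0741  0.0532 -0.1655] twist 19.2
```

View pics/w5_full.png

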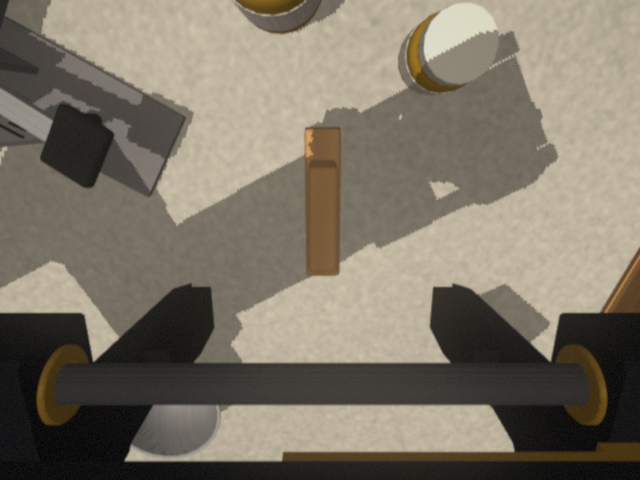

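Run:
```python
from h import *
p,e=tri(('w2',568,187),('w5',76,145)); print(p,e,(RS.inv().apply(p-O)*1e3))
print((RS.inv().apply(onz('w5',76,145,.093)-O)*1e3))
```

```text
[ 0.5336 -0.1607  0.0898] 0.0003177387490618081 [  30.9    -233.3924   89.7595]
[  32.2258 -234.9708   93.    ]
```

Run:
```python
from h import *
go([.5335,-.164,.15],-100)
```

```text
clock 16.65 pos [ 0.5369 -0.3359  0.2439] yaw -70.75111846774257 F [-0.769  -0.9952 -0.4471] op 0.08811493174109804
MOVE [ 0.0941  0.0536 -0.1633] twist 29.2
```

move_arm --pt "0.0 0.015 -0.05 8" --pt "0.0 0.03 -0.1 16" --pt "0.02 0.0536 -0.15 24" --pt "0.05 0.0536 -0.1633 29" --pt "0.08 0.0536 -0.1633 29" --pt "0.094 0.0536 -0.1633 29" --pt "0.094 0.0536 -0.1633 29" --pt "0.094 0.0536 -0.1633 29" --grip 1

```text
clock: 17.65
position: [0.5339, -0.1644, 0.1509]
orientation: [1.333, 1.124, -1.334]
wrist_force: [-0.1, 0.6, -0.0]
opening: 0.0102
```

move_arm --pt "0.012 0 0 0" --pt "0.024 0 0 0" --pt "0.03 0 0 0" --pt "0.034 0 0 0" --pt "0.034 0 0 0" --pt "0.034 0 0 0" --pt "0.034 0 0 0"

```text
clock: 18.52
position: [0.5339, -0.1644, 0.1171]
orientation: [1.333, 1.124, -1.334]
wrist_force: [-1.8, -1.5, 1.7]
opening: 0.0005
```

Run:
```python
from h import *
go([.5335,-.164,.0965])
```

```text
clock 18.525 pos [ 0.5339 -0.1644  0.1171] yaw -99.76708906828755 F [-1.7584 -1.5065  1.6806] op 0.00047169195696794965
MOVE [ 0.0206 -0.0004 -0.0004] twist 0
```

move_arm --pt "0.005 0 0 0" --pt "0.01 0 0 0" --pt "0.014 0 0 0" --pt "0.018 0 0 0" --pt "0.0205 0 0 0" --pt "0.0205 0 0 0" --pt "0.0205 0 0 0" --pt "0.0205 0 0 0" --pt "0.0205 0 0 0"

```text
clock: 19.65
position: [0.5341, -0.1648, 0.0968]
orientation: [1.333, 1.123, -1.334]
wrist_force: [-1.0, -5.2, 5.5]
opening: 0.0006
```

Run:
```python
from h import *
go([.5335,-.164,.0965])
F=[]
for i in range(3): snap('wrist','w6'); F.append(sensors.observe()['wrist_force'])
print(np.array(F))
cv2.imwrite('pics/c6.png',np.vstack([cv2.imread('pics/w6_full.png')[100:400],cv2.resize(snap('scene','s6')[225:305,200:370],(640,300),interpolation=cv2.INTER_CUBIC)]))
```

```text
clock 19.65 pos [ 0.5341 -0.1648  0.0968] yaw -99.76962927984896 F [-1.0112 -5.2355  5.475 ] op 0.0005599504853127042
MOVE [ 0.0003 -0.0007 -0.0007] twist 0
[[-1.2739 -4.1502  6.0879]
 [-0.7722 -4.3298  5.837 ]
 [-0.6059 -3.9955  5.4661]]
```

View pics/c6.png

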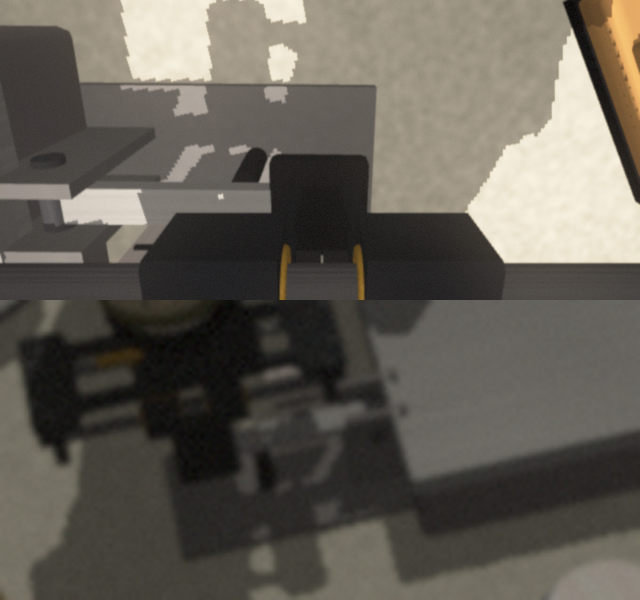

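Tip height (about 72 mm against 71 mm for halfway) and force (about 5.8 N against 6 N) both put the lever halfway. I'm handing in.

```bash
python3 -c "
from h import *
print(workorder.finish_job())"
```

```text
the job is handed in; nothing more can be done
None
```

I wiped all four chips into the crumb tray in one pass with the scraper. I then stood the scraper back where it came from, let it go, and pressed the zero lever halfway with closed fingertips. The job was handed in at about 20 s with the lever still held; no verdict was reported.

- **Chips:** The top view after the wipe shows all four in the tray, and the wrist view shows a clean platter.
- **Scraper:** The wrist view after release shows it upright, close to its original spot. I released it at the height where I first gripped it.
- **Lever:** The fingertips stood at about z = 72 mm (halfway is 71 mm), pushing with 5.5–6.1 N vertically (6 N expected). I inferred the angle from those two readings; the last picture was too dark to check the lever against the middle line.
- **Disagreements:** There was also a sideways force of about 4–5 N on the fingers, probably friction as the pad swings outward. My early estimate of the scale's position was a few mm off along its y axis, which did not matter for these steps.
- **Not checked:** I kept the arm's path clear of the jars and other goods, but I did not measure their positions again at the end.

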